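# Punch the report and fetch a binding spine out of its box

## Robot

A 6-joint arm with a two-finger parallel gripper is mounted at the origin on the work surface. World frame = base frame: x ahead of the robot, y to its left, z up, the work surface at z = 0. Lengths are in m, angles in rad, forces in N, time in s.
With the tool pointing down it reaches from about 0.25 to 0.8 m from the base axis. Payload 8.5 kg.
Tool frame: the origin (TCP) lies at the very end of the fingers, on their centre line; the grasp point (between the pads) lies 19 mm behind it; z points along the fingers, y is the line along which they close (so a half turn about z gives the same grasp; the last joint's range is limited). The gripper opens to 85 mm and grips with 20 to 120 N. Pads are 22 mm wide; open, the fingers measure 114 mm over their backs; the gripper's body (76 mm by 85 mm) begins 54 mm behind the grasp point. The pads swing forward as they close: fully open they stand 13 mm farther back than shut.
Start: joints at [-1.24, 0.238, -0.013, 1.319, 0, 1.571], TCP at [0.171, -0.496, 0.231] pointing down, gripper open.
Joint ranges: [-2.66, 2.66], [-1.03, 1.9], [-1.14, 1.46], [-1.82, 2.27], [-1.45, 1.34], [-3.14, 3.14]. Speed limits (rad/s): [2.22, 2.22, 2.79, 3.14, 3.14, 3.14].

## Interface

Orientations are given as a unit quaternion [w, x, y, z].
In Python, from workcell import arm gives the robot as it stands.
- The arm moves only by the tool jog_arm, never from a script. Its argument "moves" is a list of rows, each a list of 2 entries, a list of its own where there are three numbers: the shift along the tool's x, y, z scaled (see below), then the turn, a rotation vector about the tool's x, y, z scaled (see below). In form: [[[x, y, z], [wx, wy, wz]], ...]. A call has 1 to 5 rows; each row is the pose to reach, as a shift and turn from the pose commanded when the call began, along the tool's axes at that moment; what a row does not reach only later rows make up. The controller multiplies each number of a shift by 0.12 m and each number of a turn by pi/4 rad. A row lasts 1/12 s, in which the tool goes at most 41.7 mm and 7.16 degrees, less where a joint would pass 70% of its speed; a pose out of reach is approached as far as the arm can. A call with a number of a shift or a turn outside -1 to 1 is refused whole. A call with a gripper value outside its range is refused whole. "claw" is the opening, from 0 (shut) to 1 (fully open), set as the call begins (left out, the last holds). The fingers move at their own pace and stop on an object; "squeeze" is the grip in N (left out, the last holds). Time passes only in rows, so rows that repeat a pose let the fingers close. It gives the time, the measured TCP pose, the force, the opening and the grip force at its end, in the units of the state.
- arm.sense(): the state, without advancing time (a new reading comes with each control period).
- arm.grab_frame(name): name is "scene" or "top"; returns the picture (480x640x3 uint8, red, green, blue); there is no depth.
- arm.calibration(name): a dict with "fx", "fy", "cx", "cy" (pixels), "world_from_camera" (4x4, takes a point from camera to world coordinates). Camera axes: x right, y down, z forward; pixel columns grow to the right and rows downward; lengths in m; the calibration is good to about 2 mm. A picture is of the moment at which its call begins. calibration takes no time and is no camera call.
- arm.hand_in(): hands the job in; it is judged then, once.
Trained networks look in the newest picture that a camera, given by its name, has taken for a name from the list of things; names that differ only in an ending like _2 or _b are one class to them, and where a whole thing is asked for, a point or a joint stands for the part that bears it (a point fixed in the world has none). Each returns a list of dicts, best first, with "score" (0 to 1); they miss things now and then, are a little off and sometimes report something else, mostly with a low value. They report only what shows in the picture. A call takes as long as a camera call.
- arm.find_in(camera, target): "point" ([x, y, z] in m, in the coordinates of the camera as it stood for that picture, good to about 4 mm: the middle of the surface that is visible of it).
- arm.outline_of(camera, target): "region" (480x640 bool, what is visible of it).
- arm.pinpoint(camera, target): "point" ([x, y, z] in m, in the coordinates of the camera as it stood for that picture, good to about 4 mm: a listed point, or the origin of a listed thing).
The state is a dict: "clock": time; "joint_pos": joint angles; "qd": joint speeds; "effort": joint torques, N m; "tool_pos": TCP position; "tcp_rot": TCP orientation; "ft_force": force on the tool from outside, world axes, zero at the start; "ft_torque": the same for the moment, N m; "opening": opening from 0.0 (shut) to 1.0 (fully open); "grasp_force": force on a finger pad.
Only numpy, scipy, OpenCV 4.12 (cv2) and the standard library are available. Lean on these libraries where they do the work, as an engineer would, in place of code of your own. Each camera call takes 0.05 s, during which the arm holds its last target. There are 200 camera calls.

## Task

A report is waiting in the binding punch: pull the punch's handle all the way down and ease it slowly back up until it is home. Then fetch the long binding spine out of the spine box: it is longer than the box's window, so slide it lengthwise and tilt it to draw it out end first, without forcing it against the box. Finish while still holding it still in the gripper, both its ends a few centimetres or more above the box and touching nothing else; leave the other things on the desk where they are.

Things in the scene. Friction and masses are not known exactly. Their poses are not given: they have to be found in the camera images.
- punch: Grey comb-binding punch, fixed: base 200 (x) x 320 (y), head 84 high (hinge lugs at its two ends 105). Origin: centre of its underside; z up; -x is its front, towards the robot, where a report 275 wide, its top 31 high, sticks out 100 beyond the base. A sprung U-shaped handle stands over the head. It stands left or right of the robot's centre line, the spine box on the other side.
- handle (a joint): Handle angle, rad: 0 = home (up at its stop, arms 65 deg above level), 0.70 = fully down at the lower stop; grows as the grip bar swings down to the punch's front (-x). A spring pushes it home, about 4 N at the grip bar at home, 9 N when down. Let go it flies back, which fails: ease it below 1 rad/s (18 cm/s at the grip bar); the last 0.15 rad before home does not count.
- handle_grip (a point): Middle of the handle's black round grip bar, on its centre line: 20 diameter, 260 long, parallel to the punch's y, free from above. A steel arm runs to the hinge 122 either side of the middle. Height of the point 258 at home, 171 when down. It swings on an arc of radius 180 about handle_hinge. Its axes turn with the handle.
- handle_hinge (a point): Point on the handle's hinge axis in the middle of the punch, 95 above the desk and 60 behind (+x of) the punch's origin; the axis is the punch's y.
- spine_box: Long low plywood box, fixed: 170 (x) x 430 (y) x 69 high; walls and floor 5 thick (inside 160 x 420). Each end is roofed by a fixed wooden cover, 6 thick (underside 58 above the inner floor), reaching 110 in from the end's outside. Between the covers is an open window 210 (y) by 160 (x). Origin: centre of its underside; y along the box.
- window (a point): Centre of the box's window, at the height of the covers' tops (69 above the desk). Axes as the box: y lengthwise.
- spine: Straight stiff ribbed binding spine, dark grey and black, 280 long (its y) x 14 wide x 14 high, 50 to 100 g. It lies flat on the box's inner floor (5 above the desk), roughly along the box, both ends beneath the covers. Origin: centre of its underside. Two free fingers fit either side of it.
- spine_end1 (a point): Centre of the spine's end face at its +y end.
- spine_end2 (a point): Centre of the spine's end face at its -y end.
- stapler: Bystander: desk stapler, 36 x 150 x 38 high, lying near the robot's side of the spine box. Origin: centre of its underside.
- note_pad: Bystander: square pad of paper notes, 76 x 76 x 18, behind the spine box. Origin: centre of its underside.
- tape_roll: Bystander: cardboard ring lying flat, 90 across, 24 high, behind the punch. Origin: centre of its underside.
- marker: Bystander: marker pen lying on the far half of the desk near the middle, 110 long, 18 high. Origin: centre of its underside.
- glue_stick: Bystander: white glue stick standing upright, 30 across, 90 high, behind the spine box. Origin: centre of its underside.
- eraser: Bystander: white block eraser, 22 x 45 x 12, behind the punch. Origin: centre of its underside.

How it is judged:
On the way, in this order (a step that is already met when the one before it is completed fails the run):
1. the handle is pulled all the way down (value of joint handle above 0.64 rad), for 0.1 s.
2. the handle is back home (value of joint handle below 0.05 rad), for 0.2 s.
3. the spine is out of the box, held by the fingers (height (world z) of each of spine_end1, spine_end2 above 0.09 m and contact force between the fingers and spine above 1 N and contact force between spine and spine_box below 0.1 N and contact force between spine and punch below 0.1 N and contact force between spine and stapler below 0.1 N and contact force between spine and note_pad below 0.1 N and contact force between spine and tape_roll below 0.1 N and contact force between spine and marker below 0.1 N and contact force between spine and glue_stick below 0.1 N and contact force between spine and eraser below 0.1 N), for 0.2 s.
At the end, for the whole second after the job is handed in: The fingers hold the spine (over 1 N), still (below 30 mm/s and 0.3 rad/s), both its ends more than 90 mm above the desk (21 mm above the box's covers), not touching the box, the punch or the other things; the handle is home (below 0.05 rad) (all of step 3 and value of joint handle below 0.05 rad and linear speed of spine below 0.03 m/s and angular speed of spine below 0.3 rad/s); the arm keeps its last pose, push and grip.
It fails at once if the handle flies back (faster than 1 rad/s while more than 0.15 rad from home) (value of joint handle above 0.15 rad and velocity of joint handle below -1 rad/s).
It fails at once if the spine is forced against the box (over 40 N) (contact force between spine and spine_box above 40 N).
It fails at once if another thing on the desk is moved more than 30 mm (distance of any of stapler, note_pad, tape_roll, marker, glue_stick, eraser from where it was at the start of the episode above 0.03 m).
It also fails if it takes over 67 s, if anything falls off the work surface, if the arm or the gripper's body presses on something with over 40 N, if the wrist force passes 120 N, or if a joint passes its speed limit or range.

## Working session

There is one attempt and no reset: what is moved stays moved. The work goes in short steps, Python scripts to look and compute and a tool call to move; the robot and the scene stay as the last step left them, time stands still between calls to the robot, and variables do not carry over. Pictures are saved under pics/ and viewed, at most 10 in all, crops included, and the job is handed in when it is done.

Besides the shell and the picture viewer there is one more tool, called after "Emit:" as name(argument=value, ...), one argument or row to a line, values as JSON. jog_arm: Moves the arm, as the interface text tells. Shifts and turns lie within -1 to 1; 1 stands for 0.12 m of shift or pi/4 rad of turn. Its arguments: {"type":"object","properties":{"moves":{"type":"array","items":{"type":"array"}},"claw":{"type":"number"},"squeeze":{"type":"number"}},"required":["moves"]}

```bash
mkdir -p pics; cat > h.py <<'E'
import numpy as np, cv2
from workcell import arm
from scipy.spatial.transform import Rotation as R
def w(cam,p):
    T=np.array(arm.calibration(cam)["world_from_camera"]);return T[:3,:3]@np.array(p)+T[:3,3]
def rot(): 
    q=arm.sense()["tcp_rot"];return R.from_quat([q[1],q[2],q[3],q[0]])
def save(cam,n):
    im=arm.grab_frame(cam);cv2.imwrite(f"pics/{n}.png",im[:,:,::-1]);return im
E
python3 - <<'E'
from h import *
print(arm.sense())
for c in("scene","top"):
    save(c,c+"0")
    print(c,np.round(arm.calibration(c)["world_from_camera"],3).tolist(),arm.calibration(c)["fx"])
    for t in("punch","handle_grip","handle_hinge","spine_box","window","spine","spine_end1","spine_end2","stapler","glue_stick"):
        for r in arm.pinpoint(c,t)[:2]: print(t,round(r["score"],2),np.round(w(c,r["point"]),4))
print(arm.sense()["clock"])
E
```

```text
{'clock': 0.0, 'joint_pos': array([-1.24002658e+00,  2.38756446e-01, -1.42644082e-02,  1.31920507e+00,
       -1.61788051e-05,  1.57086328e+00]), 'qd': array([ 0.00020515,  0.00024551, -0.00150278, -0.00146518,  0.00039486,
        0.00053401]), 'effort': array([ 3.90822252e-04, -5.38774788e+01,  3.46442592e+01,  1.85220415e-02,
       -1.16032317e-05, -1.40214905e-05]), 'tool_pos': array([ 0.17036234, -0.49614139,  0.23068644]), 'tcp_rot': array([-7.03706801e-04,  9.86360324e-01,  1.64598908e-01, -1.25680870e-04]), 'ft_force': array([-0.19135964, -0.5887112 ,  1.09144504]), 'ft_torque': array([-0.03709964, -0.01368706,  0.02790865]), 'grasp_force': 0.0, 'opening': 0.9968361265236634}
scene [[0.061, 0.843, -0.535, 1.179], [0.998, -0.058, 0.022, -0.027], [-0.013, -0.535, -0.845, 1.164], [0.0, 0.0, 0.0, 1.0]] 527.9438073948215
punch 0.72 [ 0.5939 -0.2776 -0.0031]
punch 0.56 [ 0.6775  0.3002 -0.0011]
handle_grip 0.86 [ 0.5767 -0.2788  0.2601]
handle_hinge 0.71 [ 0.6563 -0.2897  0.0926]
spine_box 0.89 [ 5.590e-01  2.652e-01 -2.000e-04]
spine_box 0.5 [ 0.7202 -0.2465 -0.0014]
window 0.7 [
[... 220 characters left out ...]
.000e-04]
stapler 0.86 [4.293e-01 2.415e-01 3.000e-04]
stapler 0.51 [ 5.923e-01 -2.757e-01 -4.000e-04]
glue_stick 0.64 [ 0.679   0.3029 -0.0018]
top [[-0.02, -0.998, 0.062, 0.473], [-1.0, 0.021, 0.019, -0.028], [-0.02, -0.061, -0.998, 1.29], [0.0, 0.0, 0.0, 1.0]] 501.71537342851434
punch 0.78 [ 0.5955 -0.277  -0.0011]
handle_grip 0.65 [ 0.5811 -0.2733  0.259 ]
spine_box 0.95 [0.5621 0.2652 0.0013]
spine_box 0.3 [0.6762 0.3044 0.0037]
window 0.9 [0.5611 0.2593 0.0711]
spine 0.7 [0.5538 0.2647 0.0082]
spine_end1 0.85 [0.5477 0.4058 0.0134]
spine_end2 0.85 [0.5477 0.4058 0.0134]
stapler 0.69 [0.4323 0.2441 0.    ]
stapler 0.33 [ 0.7523 -0.3327 -0.0021]
glue_stick 0.46 [0.678  0.3045 0.0017]
1.1
```

View pics/scene0.png

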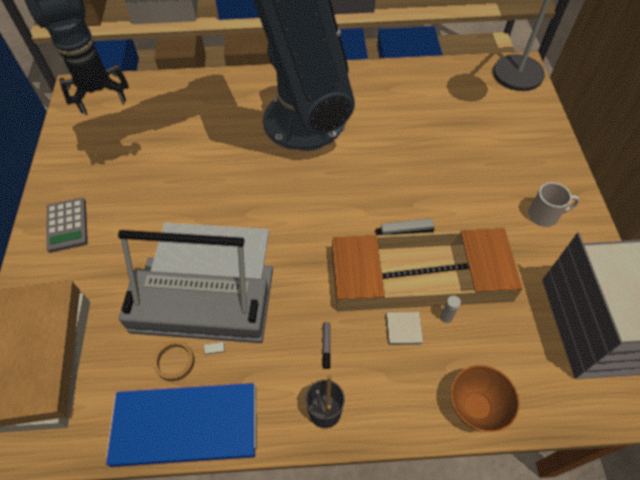

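View pics/top0.png

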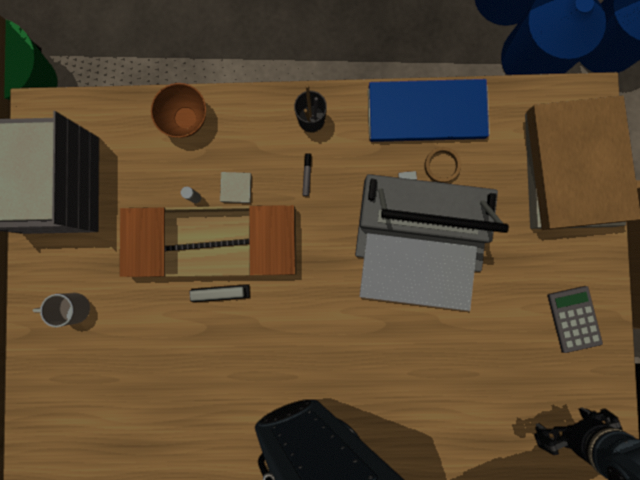

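```bash
python3 - <<'E'
from h import *
def back(cam,uv,z):
    k=arm.calibration(cam);T=np.array(k["world_from_camera"])
    d=np.c_[(uv[:,0]-k["cx"])/k["fx"],(uv[:,1]-k["cy"])/k["fy"],np.ones(len(uv))]@T[:3,:3].T
    return T[:3,3]+d*((z-T[2,3])/d[:,2])[:,None]
for c in("top","scene"):
  for t,z in(("spine",.019),("spine_box",.069),("handle_grip",.262),("stapler",.038),("glue_stick",.09)):
    for r in arm.outline_of(c,t)[:1]:
        m=r["region"];ys,xs=np.nonzero(m);p=back(c,np.c_[xs,ys].astype(float),z)[:,:2]
        q=p.mean(0);u,s,v=np.linalg.svd(p-q,full_matrices=False);d=v[0]*np.sign(v[0][1])
        e=(p-q)@d
        print(c,t,round(r["score"],2),len(xs),"mean",q.round(4),"dir",d.round(3),"ext",e.min().round(3),e.max().round(3),"bbox px",xs.min(),xs.max(),ys.min(),ys.max(), "rect",[np.round(a,3) for a in cv2.minAreaRect(p.astype(np.float32))])
E
```

```text
top spine 0.93 441 mean [0.5556 0.2749] dir [-0.065  0.998] ext -0.108 0.105 bbox px 165 248 239 250 rect [array([0.556, 0.274]), array([0.014, 0.213]), np.float64(3.62)]
top spine_box 0.85 11573 mean [0.5618 0.2588] dir [0.007 1.   ] ext -0.216 0.217 bbox px 120 296 205 276 rect [array([0.562, 0.259]), array([0.433, 0.17 ]), np.float64(89.671)]
top handle_grip 0.96 1567 mean [ 0.5842 -0.2766] dir [0.138 0.99 ] ext -0.128 0.142 bbox px 379 508 189 232 rect [array([ 0.598, -0.271]), array([0.27 , 0.063]), np.float64(82.41)]
top stapler 0.87 827 mean [0.433  0.2389] dir [-0.046  0.999] ext -0.076 0.073 bbox px 190 249 284 301 rect [array([0.434, 0.237]), array([0.037, 0.149]), np.float64(3.259)]
top glue_stick 0.51 210 mean [0.675  0.2959] dir [0.579 0.816] ext -0.027 0.024 bbox px 181 199 186 201 rect [array([0.674, 0.295]), array([0.051, 0.028]), np.float64(52.125)]
scene spine 0.64 519 mean [0.5552 0.274 ] dir [-0.069  0.998] ext -0.11 0.106 bbox px 382 467 263 277 rect [array([0.556, 0.272]), array([0.021, 0.216]), np.float64(3.319)]
scene spine_box 0.85 12506 mean [0.5775 0.2567] dir [-0.01  1.  ] ext -0.216 0.219 bbox px 332 520 228 310 rect [array([0.574, 0.259]), array([0.434, 0.202]), np.float64(89.714)]
scene handle_grip 0.58 1827 mean [ 0.607  -0.2693] dir [0.22  0.976] ext -0.142 0.156 bbox px 119 245 230 310 rect [array([ 0.649, -0.272]), array([0.285, 0.165]), np.float64(82.374)]
scene stapler 0.85 733 mean [0.4362 0.2421] dir [-0.063  0.998] ext -0.08 0.069 bbox px 376 433 218 234 rect [array([0.437, 0.237]), array([0.045, 0.15 ]), np.float64(5.623)]
scene glue_stick 0.79 336 mean [0.6939 0.2922] dir [-0.846  0.533] ext -0.035 0.035 bbox px 441 459 295 321 rect [array([0.694, 0.292]), array([0.028, 0.07 ]), np.float64(57.298)]
```

The scene picture shows the punch left, with its bar at about (120–243, 235–242), and the box right, with the spine at about (382–467, 270). The top picture shows the bar from (383,214) to (507,229), and the spine at (165–248, 239–250). Both agree with the networks: the punch is at y≈-0.277 and the box at y≈0.26.

```bash
cat >> h.py <<'E'
def ori(th,tilt=0):  # tool down, tool x at yaw th (deg); tilt raises the tool-x side
    c,s=np.cos(np.radians(th)),np.sin(np.radians(th))
    M=R.from_matrix(np.array([[c,s,0],[s,-c,0],[0,0,-1]]).T.T)
    return M*R.from_rotvec([0,np.radians(tilt),0])
def plan(calls,p=None,r=None):
    p=arm.sense()["tool_pos"] if p is None else p; r=rot() if r is None else r
    for rows in calls:
        out=[]
        for P,Q in rows:
            d=np.round(r.inv().apply(np.array(P)-p)/.12,2); t=np.round((r.inv()*Q).as_rotvec()/(np.pi/4),2)
            out.append([d.tolist(),t.tolist()])
        print(out); p=p+r.apply(d*.12); r=r*R.from_rotvec(t*np.pi/4)
    print("end",p.round(4),np.round(r.as_matrix()[:,0],3),np.round(r.as_matrix()[:,2],3))
E
python3 - <<'E'
from h import *
k=arm.calibration("top");T=np.array(k["world_from_camera"])
q=[]
for u,v in((383,214),(507,229)):
    d=T[:3,:3]@[(u-k["cx"])/k["fx"],(v-k["cy"])/k["fy"],1];q.append(T[:3,3]+d*((.262-T[2,3])/d[2]))
q=np.array(q);dd=q[0]-q[1];th=np.degrees(np.arctan2(dd[1],dd[0]));print("bar",q.round(4),q.mean(0),th,np.linalg.norm(dd))
p=arm.sense()["tool_pos"];r=rot();th0=np.degrees(np.arctan2(*r.as_matrix()[[1,0],0]))
A=np.array([.579,-.275,.305])
plan([[(p+(A-p)*f,ori(th0+(th-th0)*g))] for f,g in((.27,.4),(.54,.8),(.8,1),(1,1))])
print(th0,r.as_matrix().round(3).tolist(),ori(th0).as_matrix().round(3).tolist(), ori(90,20).apply([1,0,0]))
E
```

```text
bar [[ 0.5946 -0.1487  0.262 ]
 [ 0.5581 -0.4     0.262 ]] [ 0.57639119 -0.2743547   0.262     ] 81.7383854671303 0.25401037536339166
[[[1.03, -0.17, -0.17], [-0.0, -0.0, -0.56]]]
[[[1.01, 0.28, -0.16], [-0.0, -0.0, -0.56]]]
[[[0.76, 0.66, -0.16], [-0.0, -0.0, -0.28]]]
[[[0.46, 0.62, -0.12], [-0.0, -0.0, 0.0]]]
end [ 0.5788 -0.2751  0.3045] [0.14 0.99 0.  ] [-0.  0. -1.]
18.953087437448627 [[0.946, 0.325, -0.0], [0.325, -0.946, 0.0], [0.0, -0.0, -1.0]] [[0.946, 0.325, 0.0], [0.325, -0.946, 0.0], [0.0, 0.0, -1.0]] [0.         0.93969262 0.34202014]
```

Emit:
jog_arm(
  moves=[
    [[1,-0.17,-0.17],[0,0,-0.56]],
    [[1,-0.17,-0.17],[0,0,-0.56]],
    [[1,-0.17,-0.17],[0,0,-0.56]],
    [[1,-0.17,-0.17],[0,0,-0.56]],
  ],
  claw=1,
)

```text
clock: 1.93
tool_pos: [0.2822, -0.4359, 0.2529]
tcp_rot: [0.001, 0.925, 0.381, 0.001]
ft_force: [-0.3, 0.2, 0.0]
opening: 0.999
grasp_force: 0.0
```

Emit:
jog_arm(
  moves=[
    [[1,0.28,-0.16],[0,0,-0.56]],
    [[1,0.28,-0.16],[0,0,-0.56]],
    [[1,0.28,-0.16],[0,0,-0.56]],
    [[1,0.28,-0.16],[0,0,-0.56]],
  ],
)

```text
clock: 2.27
tool_pos: [0.3922, -0.3761, 0.2717]
tcp_rot: [0.001, 0.819, 0.574, 0.001]
ft_force: [-1.2, 0.2, 0.3]
opening: 0.998
grasp_force: 0.0
```

Emit:
jog_arm(
  moves=[
    [[0.76,0.66,-0.16],[0,0,-0.28]],
    [[0.76,0.66,-0.16],[0,0,-0.28]],
    [[0.76,0.66,-0.16],[0,0,-0.28]],
    [[0.76,0.66,-0.16],[0,0,-0.28]],
  ],
)

```text
clock: 2.6
tool_pos: [0.4984, -0.3184, 0.2903]
tcp_rot: [0.001, 0.753, 0.658, 0.001]
ft_force: [-1.5, -0.5, -0.9]
opening: 1.001
grasp_force: 0.0
```

Emit:
jog_arm(
  moves=[
    [[0.46,0.62,-0.12],[0,0,0]],
    [[0.46,0.62,-0.12],[0,0,0]],
    [[0.46,0.62,-0.12],[0,0,0]],
    [[0.46,0.62,-0.12],[0,0,0]],
    [[0.46,0.62,-0.12],[0,0,0]],
  ],
)

```text
clock: 3.02
tool_pos: [0.5748, -0.2768, 0.3039]
tcp_rot: [-0.0, 0.755, 0.656, -0.0]
ft_force: [0.5, -1.1, -1.0]
opening: 1.0
grasp_force: 0.0
```

Emit:
jog_arm(
  moves=[
    [[0,0.02,0.2],[0,0,0]],
    [[0,0.02,0.4],[0,0,0]],
    [[0,0.02,0.54],[0,0,0]],
    [[0,0.02,0.54],[0,0,0]],
    [[0,0.02,0.54],[0,0,0]],
  ],
)

```text
clock: 3.43
tool_pos: [0.5753, -0.278, 0.2396]
tcp_rot: [-0.001, 0.755, 0.655, -0.0]
ft_force: [0.6, -0.8, 0.3]
opening: 0.999
grasp_force: 0.0
```

Emit:
jog_arm(
  moves=[
    [[0,0,0],[0,0,0]],
    [[0,0,0],[0,0,0]],
    [[0,0,0],[0,0,0]],
    [[0,0,0],[0,0,0]],
    [[0,0,0],[0,0,0]],
  ],
  claw=0,
  squeeze=40,
)

```text
clock: 3.85
tool_pos: [0.5771, -0.2775, 0.2402]
tcp_rot: [0.0, 0.755, 0.656, 0.0]
ft_force: [-0.3, 0.8, 0.3]
opening: 0.3
grasp_force: 0.0
```

Emit:
jog_arm(
  moves=[
    [[0,0,0],[0,0,0]],
    [[0,0,0],[0,0,0]],
    [[0,0,0],[0,0,0]],
    [[0,0,0],[0,0,0]],
    [[0,0,0],[0,0,0]],
  ],
)

```text
clock: 4.27
tool_pos: [0.5772, -0.2775, 0.2401]
tcp_rot: [0.0, 0.755, 0.656, 0.0]
ft_force: [1.2, 0.1, 5.1]
opening: 0.216
grasp_force: 39.2
```

```bash
python3 - <<'E'
from h import *
s=arm.sense();print(s["tool_pos"],s["opening"],s["grasp_force"],s["ft_force"],s["clock"])
save("scene","s1")
for c in("scene","top"):
  if c=="top":arm.grab_frame(c)
  for r in arm.pinpoint(c,"handle_grip")[:1]: print(r["score"],w(c,r["point"]))
  for r in arm.pinpoint(c,"handle_hinge")[:1]: print(r["score"],w(c,r["point"]))
E
```

```text
[ 0.57715364 -0.27748942  0.24011323] 0.21645716233743847 39.19182300567627 [1.22667268 0.09165395 5.08843153] 4.2667
0.65 [ 0.57340916 -0.27479479  0.25812218]
0.62 [ 0.65568996 -0.28869812  0.09314528]
0.86 [ 0.57676442 -0.27492896  0.25605117]
0.79 [ 0.65307139 -0.28204919  0.0931897 ]
```

```bash
python3 - <<'E'
import numpy as np
f=lambda a:np.array([-.18*(np.cos(1.1345-a)-np.cos(1.1345)),.18*(np.sin(1.1345)-np.sin(1.1345-a))])/.12
for A in(np.linspace(0,.36,6),np.array([.36,.432,.504,.576,.648,.72]),np.linspace(.72,.54,6),np.linspace(.54,.36,6),np.linspace(.36,.18,6),np.linspace(.18,0,6)):
    print(A.round(2),[(f(a)-f(A[0])).round(2).tolist() for a in A[1:]])
E
```

```text
[0.   0.07 0.14 0.22 0.29 0.36] [[-0.1, 0.05], [-0.19, 0.11], [-0.28, 0.17], [-0.36, 0.24], [-0.44, 0.31]]
[0.36 0.43 0.5  0.58 0.65 0.72] [[-0.07, 0.08], [-0.14, 0.16], [-0.2, 0.25], [-0.25, 0.35], [-0.3, 0.44]]
[0.72 0.68 0.65 0.61 0.58 0.54] [[0.02, -0.05], [0.05, -0.1], [0.07, -0.14], [0.1, -0.19], [0.13, -0.24]]
[0.54 0.5  0.47 0.43 0.4  0.36] [[0.03, -0.04], [0.06, -0.09], [0.1, -0.13], [0.13, -0.17], [0.17, -0.21]]
[0.36 0.32 0.29 0.25 0.22 0.18] [[0.04, -0.04], [0.08, -0.07], [0.12, -0.11], [0.16, -0.14], [0.21, -0.17]]
[0.18 0.14 0.11 0.07 0.04 0.  ] [[0.04, -0.03], [0.09, -0.06], [0.14, -0.09], [0.18, -0.11], [0.23, -0.14]]
```

Emit:
jog_arm(
  moves=[
    [[0,-0.1,0.05],[0,0,0]],
    [[0,-0.19,0.11],[0,0,0]],
    [[0,-0.28,0.17],[0,0,0]],
    [[0,-0.36,0.24],[0,0,0]],
    [[0,-0.44,0.31],[0,0,0]],
  ],
  squeeze=60,
)

```text
clock: 4.98
tool_pos: [0.5261, -0.2702, 0.2035]
tcp_rot: [0.002, 0.755, 0.656, 0.002]
ft_force: [6.2, 1.5, 5.7]
opening: 0.214
grasp_force: 59.7
```

Emit:
jog_arm(
  moves=[
    [[0,-0.07,0.08],[0,0,0]],
    [[0,-0.14,0.16],[0,0,0]],
    [[0,-0.2,0.25],[0,0,0]],
    [[0,-0.25,0.35],[0,0,0]],
    [[0,-0.3,0.44],[0,0,0]],
  ],
)

```text
clock: 5.4
tool_pos: [0.4916, -0.2655, 0.1511]
tcp_rot: [0.003, 0.755, 0.656, 0.002]
ft_force: [15.2, 3.4, 50.4]
opening: 0.212
grasp_force: 67.7
```

Emit:
jog_arm(
  moves=[
    [[0,0,0],[0,0,0]],
    [[0,0,0],[0,0,0]],
    [[0,0,0],[0,0,0]],
  ],
)

```text
clock: 5.65
tool_pos: [0.4921, -0.2655, 0.1522]
tcp_rot: [0.003, 0.755, 0.656, 0.002]
ft_force: [9.3, 1.0, 15.1]
opening: 0.212
grasp_force: 63.2
```

```bash
python3 - <<'E'
from h import *
arm.grab_frame("scene");arm.grab_frame("top")
for c in("scene","top"):
  for r in arm.pinpoint(c,"handle_grip")[:1]: print(r["score"],w(c,r["point"]))
E
```

```text
0.97 [ 0.48803438 -0.26567275  0.1743619 ]
0.91 [ 0.4912049  -0.26088318  0.17265738]
```

Emit:
jog_arm(
  moves=[
    [[0,0.02,-0.05],[0,0,0]],
    [[0,0.05,-0.1],[0,0,0]],
    [[0,0.07,-0.14],[0,0,0]],
    [[0,0.1,-0.19],[0,0,0]],
    [[0,0.13,-0.24],[0,0,0]],
  ],
)

```text
clock: 6.27
tool_pos: [0.5077, -0.2678, 0.1786]
tcp_rot: [0.002, 0.755, 0.656, 0.002]
ft_force: [17.9, -2.7, -9.2]
opening: 0.209
grasp_force: 63.1
```

Emit:
jog_arm(
  moves=[
    [[0,0.03,-0.04],[0,0,0]],
    [[0,0.06,-0.09],[0,0,0]],
    [[0,0.1,-0.13],[0,0,0]],
    [[0,0.13,-0.17],[0,0,0]],
    [[0,0.17,-0.21],[0,0,0]],
  ],
)

```text
clock: 6.68
tool_pos: [0.5271, -0.2705, 0.2029]
tcp_rot: [0.001, 0.755, 0.656, 0.001]
ft_force: [14.0, -4.0, -13.9]
opening: 0.213
grasp_force: 61.4
```

Emit:
jog_arm(
  moves=[
    [[0,0.04,-0.04],[0,0,0]],
    [[0,0.08,-0.07],[0,0,0]],
    [[0,0.12,-0.11],[0,0,0]],
    [[0,0.16,-0.14],[0,0,0]],
    [[0,0.21,-0.17],[0,0,0]],
  ],
)

```text
clock: 7.1
tool_pos: [0.5491, -0.2737, 0.2235]
tcp_rot: [-0.001, 0.755, 0.656, -0.001]
ft_force: [-7.1, -1.4, 11.6]
opening: 0.21
grasp_force: 61.3
```

Emit:
jog_arm(
  moves=[
    [[0,0.04,-0.03],[0,0,0]],
    [[0,0.09,-0.06],[0,0,0]],
    [[0,0.14,-0.09],[0,0,0]],
    [[0,0.18,-0.11],[0,0,0]],
    [[0,0.22,-0.13],[0,0,0]],
  ],
)

```text
clock: 7.52
tool_pos: [0.5756, -0.2775, 0.2405]
tcp_rot: [-0.0, 0.755, 0.656, -0.0]
ft_force: [-3.7, -1.6, 8.7]
opening: 0.213
grasp_force: 61.9
```

Emit:
jog_arm(
  moves=[
    [[0,0,0],[0,0,0]],
    [[0,0,0],[0,0,0]],
    [[0,0,0],[0,0,0]],
    [[0,0,0],[0,0,0]],
    [[0,0,0],[0,0,0]],
  ],
  claw=1,
)

```text
clock: 7.93
tool_pos: [0.5755, -0.277, 0.2394]
tcp_rot: [-0.0, 0.755, 0.656, -0.0]
ft_force: [-0.8, -0.0, 0.1]
opening: 0.906
grasp_force: 0.0
```

Emit:
jog_arm(
  moves=[
    [[0,0,0],[0,0,0]],
    [[0,0,0],[0,0,0]],
    [[0,0,0],[0,0,0]],
    [[0,0,0],[0,0,0]],
    [[0,0,0],[0,0,0]],
  ],
)

```text
clock: 8.35
tool_pos: [0.5757, -0.2773, 0.2397]
tcp_rot: [-0.0, 0.755, 0.656, 0.0]
ft_force: [-0.2, 0.1, 0.1]
opening: 0.998
grasp_force: 0.0
```

Emit:
jog_arm(
  moves=[
    [[0,0,-0.2],[0,0,0]],
    [[0,0,-0.5],[0,0,0]],
    [[0,0,-0.8],[0,0,0]],
    [[0,0,-0.8],[0,0,0]],
    [[0,0,-0.8],[0,0,0]],
  ],
)

```text
clock: 8.77
tool_pos: [0.5766, -0.2777, 0.3381]
tcp_rot: [0.002, 0.755, 0.656, 0.001]
ft_force: [1.1, -0.2, -1.0]
opening: 1.002
grasp_force: 0.0
```

```bash
python3 - <<'E'
from h import *
save("scene","s2");arm.grab_frame("top")
for c in("scene","top"):
  for t in("handle_grip","spine","spine_end1","window"):
    for r in arm.pinpoint(c,t)[:1]: print(t,r["score"],w(c,r["point"]))
s=arm.sense();print(s["joint_pos"].round(2))
th=93.8; G=np.array([.5548,.285,.25])
p=s["tool_pos"];q=rot();th0=np.degrees(np.arctan2(*q.as_matrix()[[1,0],0]))
n=5
plan([[(p+(G-p)*f,ori(th0+(th-th0)*f))] for f in(.2,.4,.6,.8,1)])
E
```

```text
handle_grip 0.98 [ 0.57358163 -0.27460167  0.2583731 ]
spine_end1 0.57 [0.54407738 0.40336562 0.01296508]
window 0.56 [0.56009156 0.25924807 0.07027203]
handle_grip 0.79 [ 0.5793594  -0.27647465  0.25568117]
spine 0.75 [0.55550266 0.26541094 0.00736797]
spine_end1 0.74 [0.54663865 0.40417219 0.01108636]
window 0.73 [0.560805   0.25947501 0.07221787]
[-0.45  0.45  0.56  1.69  0.    1.26]
[[[0.92, -0.17, 0.14], [-0.0, -0.0, -0.05]]]
[[[0.93, -0.12, 0.15], [-0.0, -0.0, -0.06]]]
[[[0.94, -0.09, 0.14], [-0.0, -0.0, -0.05]]]
[[[0.93, -0.05, 0.14], [-0.0, -0.0, -0.05]]]
[[[0.94, -0.01, 0.14], [-0.0, -0.0, -0.05]]]
end [0.5548 0.2851 0.2503] [-0.064  0.998  0.   ] [-0.001  0.    -1.   ]
```

Emit:
jog_arm(
  moves=[
    [[0.92,-0.17,0.1],[0,0,-0.05]],
    [[0.92,-0.17,0.1],[0,0,-0.05]],
    [[0.92,-0.17,0.1],[0,0,-0.05]],
    [[0.92,-0.17,0.1],[0,0,-0.05]],
  ],
  claw=0.5,
)

```text
clock: 9.6
tool_pos: [0.5703, -0.1605, 0.3237]
tcp_rot: [-0.001, 0.741, 0.672, 0.0]
ft_force: [0.3, -0.5, -0.2]
opening: 0.499
grasp_force: 0.0
```

Emit:
jog_arm(
  moves=[
    [[0.93,-0.12,0.15],[0,0,-0.06]],
    [[0.93,-0.12,0.15],[0,0,-0.06]],
    [[0.93,-0.12,0.15],[0,0,-0.06]],
    [[0.93,-0.12,0.15],[0,0,-0.06]],
  ],
)

```text
clock: 9.93
tool_pos: [0.5672, -0.0481, 0.305]
tcp_rot: [-0.001, 0.725, 0.689, 0.0]
ft_force: [-0.4, -0.1, -0.1]
opening: 0.501
grasp_force: 0.0
```

Emit:
jog_arm(
  moves=[
    [[0.94,-0.09,0.15],[0,0,-0.05]],
    [[0.94,-0.09,0.15],[0,0,-0.05]],
    [[0.94,-0.09,0.15],[0,0,-0.05]],
    [[0.94,-0.09,0.15],[0,0,-0.05]],
  ],
)

```text
clock: 10.27
tool_pos: [0.5627, 0.0648, 0.2867]
tcp_rot: [-0.001, 0.711, 0.703, -0.0]
ft_force: [-0.0, -0.5, -0.1]
opening: 0.499
grasp_force: 0.0
```

Emit:
jog_arm(
  moves=[
    [[0.93,-0.05,0.15],[0,0,-0.05]],
    [[0.93,-0.05,0.15],[0,0,-0.05]],
    [[0.93,-0.05,0.15],[0,0,-0.05]],
    [[0.93,-0.05,0.15],[0,0,-0.05]],
  ],
)

```text
clock: 10.6
tool_pos: [0.5585, 0.1762, 0.2684]
tcp_rot: [-0.001, 0.697, 0.717, -0.0]
ft_force: [-0.6, 0.3, -0.2]
opening: 0.499
grasp_force: 0.0
```

Emit:
jog_arm(
  moves=[
    [[0.94,-0.01,0.15],[0,0,-0.05]],
    [[0.94,-0.01,0.15],[0,0,-0.05]],
    [[0.94,-0.01,0.15],[0,0,-0.05]],
    [[0.94,-0.01,0.15],[0,0,-0.05]],
    [[0.94,-0.01,0.15],[0,0,-0.05]],
  ],
)

```text
clock: 11.02
tool_pos: [0.5549, 0.2857, 0.251]
tcp_rot: [-0.0, 0.683, 0.73, -0.001]
ft_force: [0.1, -1.0, 0.2]
opening: 0.497
grasp_force: 0.0
```

```bash
python3 - <<'E'
from h import *
s=arm.sense();print(s["tool_pos"],s["joint_pos"].round(2),s["opening"])
plan([[((.5545,.285,.14),ori(93.8))],[((.5545,.285,.05),ori(93.8))],[((.5545,.285,.009),ori(93.8))]])
E
```

```text
[0.55492418 0.28568238 0.25100491] [ 0.48  0.41  0.29  1.45 -0.    1.98] 0.49734750807361644
[[[-0.0, -0.0, 0.93], [-0.0, 0.0, -0.0]]]
[[[-0.0, -0.0, 0.75], [-0.0, 0.0, -0.0]]]
[[[-0.0, -0.0, 0.34], [-0.0, 0.0, -0.0]]]
end [0.5547 0.2855 0.0086] [-0.066  0.998 -0.001] [-0.001 -0.001 -1.   ]
```

Emit:
jog_arm(
  moves=[
    [[0,0,0.93],[0,0,0]],
    [[0,0,0.93],[0,0,0]],
    [[0,0,0.93],[0,0,0]],
    [[0,0,0.93],[0,0,0]],
  ],
)

```text
clock: 11.35
tool_pos: [0.5524, 0.2817, 0.1347]
tcp_rot: [-0.001, 0.685, 0.729, -0.004]
ft_force: [-0.7, -0.6, -0.9]
opening: 0.5
grasp_force: 0.0
```

Emit:
jog_arm(
  moves=[
    [[0,0,0.25],[0,0,0]],
    [[0,0,0.5],[0,0,0]],
    [[0,0,0.75],[0,0,0]],
    [[0,0,0.75],[0,0,0]],
  ],
)

```text
clock: 11.68
tool_pos: [0.5534, 0.2827, 0.0471]
tcp_rot: [-0.001, 0.685, 0.729, -0.003]
ft_force: [-1.2, 0.3, -0.9]
opening: 0.503
grasp_force: 0.0
```

Emit:
jog_arm(
  moves=[
    [[0,0,0.1],[0,0,0]],
    [[0,0,0.2],[0,0,0]],
    [[0,0,0.28],[0,0,0]],
    [[0,0,0.33],[0,0,0]],
    [[0,0,0.33],[0,0,0]],
  ],
)

```text
clock: 12.1
tool_pos: [0.5553, 0.2847, 0.0109]
tcp_rot: [0.0, 0.684, 0.729, -0.0]
ft_force: [-0.2, 0.4, -0.8]
opening: 0.499
grasp_force: 0.0
```

Emit:
jog_arm(
  moves=[
    [[0,0,0],[0,0,0]],
    [[0,0,0],[0,0,0]],
    [[0,0,0],[0,0,0]],
    [[0,0,0],[0,0,0]],
    [[0,0,0],[0,0,0]],
  ],
  claw=0,
  squeeze=60,
)

```text
clock: 12.52
tool_pos: [0.5556, 0.2853, 0.0118]
tcp_rot: [0.0, 0.684, 0.729, 0.001]
ft_force: [0.5, -0.3, 6.7]
opening: 0.14
grasp_force: 59.8
```

Emit:
jog_arm(
  moves=[
    [[0,0,0],[0,0,0]],
    [[0,0,0],[0,0,0]],
  ],
)

```text
clock: 12.68
tool_pos: [0.5556, 0.2853, 0.0118]
tcp_rot: [0.0, 0.684, 0.729, 0.001]
ft_force: [-0.2, -1.5, 5.8]
opening: 0.141
grasp_force: 59.8
```

```bash
python3 - <<'E'
from h import *
save("scene","s3")
s=arm.sense();print(s["tool_pos"],s["opening"],s["grasp_force"],s["ft_force"])
for t in("spine","spine_end1"):
    for r in arm.pinpoint("scene",t)[:1]: print(t,r["score"],w("scene",r["point"]))
E
```

```text
[0.55563863 0.28532579 0.01180923] 0.13633310474787663 59.823201298713684 [-0.72542416 -1.09785514  6.1621651 ]
spine 0.75 [ 5.58995144e-01  2.64130637e-01 -4.45306938e-05]
spine_end1 0.97 [0.54586615 0.40503467 0.01092925]
```

View pics/s3.png

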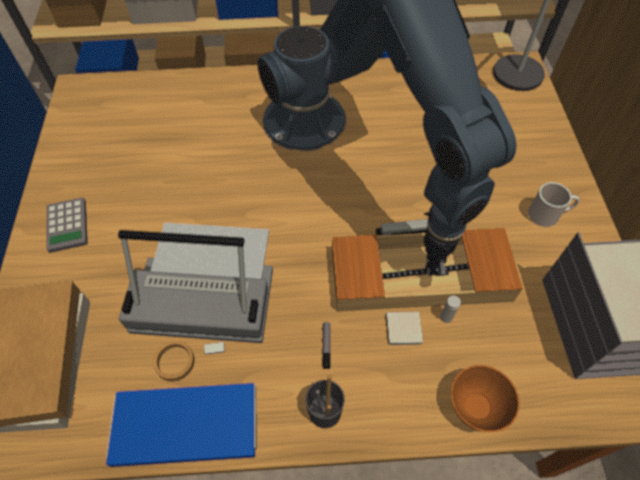

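```bash
cat > sp.py <<'E'
from h import *
TH=93.4
d=np.array([np.cos(np.radians(TH)),np.sin(np.radians(TH)),0]);E0=np.array([.55564,.28533,0])-.160*d
def pose(u,z,t):  # lower end: shift u along box, bottom height z, tilt t deg
    Q=ori(TH,t);E=E0+u*d;E[2]=z
    return E+.160*Q.apply([1,0,0])-.0068*Q.apply([0,0,1]),Q
E
python3 - <<'E'
from sp import *
print(rot().as_matrix().round(3).tolist(),pose(0,.005,0)[0])
plan([[pose(0,.007,0),pose(0,.009,0)],
 [pose(-u,.009,0) for u in(.012,.024,.036,.048,.058)],
 [pose(-.058,.009,t) for t in(2,4,6,8,8)],
 [pose(-.058,.009,t) for t in(10,12,14,16,16)],
 [pose(-.058+s*.961,.009+s*.276,16) for s in(.012,.024,.036,.048,.06)],
 [pose(-.058+s*.961,.009+s*.276,16) for s in(.075,.09,.105,.118,.118)],
 [pose(.0555,z,16) for z in(.065,.09,.115,.14,.14)]],
 r=ori(TH))
E
```

```text
[[-0.064, 0.998, 0.002], [0.998, 0.064, 0.001], [0.001, 0.002, -1.0]] [0.55564 0.28533 0.0118 ]
[[[0.0, 0.0, -0.02], [0.0, 0.0, 0.0]], [[0.0, 0.0, -0.03], [0.0, 0.0, 0.0]]]
[[[-0.1, 0.0, -0.0], [0.0, 0.0, 0.0]], [[-0.2, 0.0, -0.0], [0.0, 0.0, 0.0]], [[-0.3, 0.0, -0.0], [0.0, 0.0, 0.0]], [[-0.4, 0.0, -0.0], [0.0, 0.0, 0.0]], [[-0.48, 0.0, -0.0], [0.0, 0.0, 0.0]]]
[[[-0.01, 0.0, -0.05], [0.0, 0.04, 0.0]], [[-0.01, 0.0, -0.1], [0.0, 0.09, -0.0]], [[-0.02, 0.0, -0.14], [0.0, 0.13, -0.0]], [[-0.02, 0.0, -0.19], [0.0, 0.18, 0.0]], [[-0.02, 0.0, -0.19], [0.0, 0.18, 0.0]]]
[[[-0.01, 0.0, -0.05], [0.0, 0.04, 0.0]], [[-0.01, 0.0, -0.09], [0.0, 0.09, -0.0]], [[-0.02, 0.0, -0.14], [0.0, 0.13, 0.0]], [[-0.02, 0.0, -0.18], [0.0, 0.18, -0.0]], [[-0.02, 0.0, -0.18], [0.0, 0.18, -0.0]]]
[[[0.1, 0.0, -0.0], [0.0, -0.0, -0.0]], [[0.2, 0.0, -0.0], [0.0, -0.0, -0.0]], [[0.3, 0.0, -0.0], [0.0, -0.0, -0.0]], [[0.4, 0.0, -0.0], [0.0, -0.0, -0.0]], [[0.5, 0.0, -0.0], [0.0, -0.0, -0.0]]]
[[[0.12, 0.0, -0.0], [0.0, -0.0, -0.0]], [[0.25, 0.0, -0.0], [0.0, -0.0, -0.0]], [[0.37, 0.0, -0.0], [0.0, -0.0, -0.0]], [[0.48, 0.0, -0.0], [0.0, -0.0, -0.0]], [[0.48, 0.0, -0.0], [0.0, -0.0, -0.0]]]
[[[0.05, 0.0, -0.19], [0.0, -0.0, -0.0]], [[0.11, 0.0, -0.39], [0.0, -0.0, -0.0]], [[0.17, 0.0, -0.59], [0.0, -0.0, -0.0]], [[0.23, 0.0, -0.79], [0.0, -0.0, -0.0]], [[0.23, 0.0, -0.79], [0.0, -0.0, -0.0]]]
end [0.5528 0.3328 0.1908] [-0.057  0.959  0.279] [-0.017  0.279 -0.96 ]
```

Emit:
jog_arm(
  moves=[
    [[0,0,-0.02],[0,0,0]],
    [[0,0,-0.03],[0,0,0]],
    [[0,0,-0.04],[0,0,0]],
  ],
)

```text
clock: 13.08
tool_pos: [0.5549, 0.2851, 0.0156]
tcp_rot: [-0.0, 0.684, 0.729, 0.0]
ft_force: [-0.3, -0.2, -0.1]
opening: 0.136
grasp_force: 59.0
```

Emit:
jog_arm(
  moves=[
    [[-0.1,0,0],[0,0,0]],
    [[-0.2,0,0],[0,0,0]],
    [[-0.3,0,0],[0,0,0]],
    [[-0.4,0,0],[0,0,0]],
    [[-0.48,0,0],[0,0,0]],
  ],
)

```text
clock: 13.5
tool_pos: [0.5585, 0.2255, 0.0152]
tcp_rot: [-0.0, 0.685, 0.729, -0.0]
ft_force: [0.4, -0.4, -0.8]
opening: 0.135
grasp_force: 59.0
```

Emit:
jog_arm(
  moves=[
    [[-0.01,0,-0.05],[0,0.04,0]],
    [[-0.01,0,-0.1],[0,0.09,0]],
    [[-0.02,0,-0.14],[0,0.13,0]],
    [[-0.02,0,-0.19],[0,0.18,0]],
    [[-0.02,0,-0.19],[0,0.18,0]],
  ],
)

```text
clock: 13.92
tool_pos: [0.5594, 0.2235, 0.0391]
tcp_rot: [-0.052, 0.683, 0.727, 0.049]
ft_force: [1.7, -0.0, -1.6]
opening: 0.138
grasp_force: 59.0
```

```bash
python3 - <<'E'
from sp import *
im=save("scene","s4");cv2.imwrite("pics/s4c.png",cv2.resize(im[200:330,310:540,::-1],None,fx=3,fy=3,interpolation=2))
s=arm.sense();print(s["tool_pos"],s["opening"],s["grasp_force"],s["ft_force"],rot().as_matrix()[:,0],pose(-.058,.009,8)[0])
for t in("spine_end1",):
    for r in arm.pinpoint("scene",t)[:2]: print(t,r["score"],w("scene",r["point"]))
E
```

```text
[0.55922532 0.22364282 0.03856555] 0.1429691892736801 59.00270462036133 [-0.21814101 -0.61986901 -0.81593324] [-0.06109013  0.98817426  0.14064008] [0.55922824 0.22493301 0.03800152]
spine_end1 0.77 [0.54989033 0.3424989  0.05246687]
```

View pics/s4c.png

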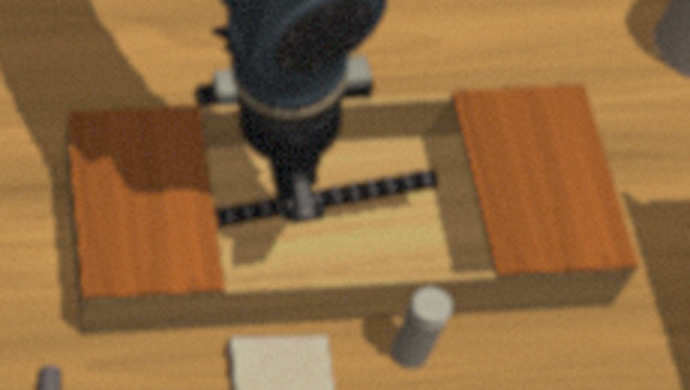

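The crop shows the spine gripped at about (300,205), with its free end at about (435,180). That end is raised and clear of the right cover, so I'll continue tilting.

Emit:
jog_arm(
  moves=[
    [[-0.01,0,-0.05],[0,0.04,0]],
    [[-0.01,0,-0.09],[0,0.09,0]],
    [[-0.02,0,-0.14],[0,0.13,0]],
    [[-0.02,0,-0.18],[0,0.18,0]],
    [[-0.02,0,-0.18],[0,0.18,0]],
  ],
)

```text
clock: 14.43
tool_pos: [0.5592, 0.219, 0.0592]
tcp_rot: [-0.103, 0.678, 0.722, 0.097]
ft_force: [0.2, -0.2, -0.8]
opening: 0.136
grasp_force: 59.0
```

Emit:
jog_arm(
  moves=[
    [[0.1,0,0],[0,0,0]],
    [[0.2,0,0],[0,0,0]],
    [[0.3,0,0],[0,0,0]],
    [[0.4,0,0],[0,0,0]],
    [[0.5,0,0],[0,0,0]],
  ],
)

```text
clock: 14.85
tool_pos: [0.5551, 0.2793, 0.0762]
tcp_rot: [-0.103, 0.677, 0.722, 0.096]
ft_force: [0.1, -0.8, -0.2]
opening: 0.138
grasp_force: 59.0
```

Emit:
jog_arm(
  moves=[
    [[0.12,0,0],[0,0,0]],
    [[0.25,0,0],[0,0,0]],
    [[0.37,0,0],[0,0,0]],
    [[0.5,0,0],[0,0,0]],
    [[0.5,0,0],[0,0,0]],
  ],
)

```text
clock: 15.27
tool_pos: [0.552, 0.3382, 0.094]
tcp_rot: [-0.103, 0.676, 0.723, 0.098]
ft_force: [0.7, 0.3, -0.1]
opening: 0.138
grasp_force: 59.0
```

```bash
python3 - <<'E'
from sp import *
im=save("scene","s5");cv2.imwrite("pics/s5c.png",cv2.resize(im[180:330,310:560,::-1],None,fx=3,fy=3,interpolation=2))
s=arm.sense();Q=rot();E=s["tool_pos"]-.16*Q.apply([1,0,0])+.0068*Q.apply([0,0,1])
print(s["tool_pos"],s["grasp_force"],s["ft_force"],"E",E,Q.as_matrix()[:,0])
for t in("spine_end1","spine_end2","spine"):
    for r in arm.pinpoint("scene",t)[:2]: print(t,r["score"],w("scene",r["point"]))
E
```

```text
[0.55172972 0.33680726 0.09334367] 59.00065362453461 [-0.82394107 -0.41504896 -0.73855323] E [0.56177538 0.18542206 0.04208116] [-0.06351843  0.95801739  0.27958558]
spine_end1 0.76 [0.55930091 0.18651078 0.05091559]
spine_end1 0.56 [0.54343277 0.45193789 0.12635237]
spine_end2 0.76 [0.55930091 0.18651078 0.05091559]
spine_end2 0.56 [0.54343277 0.45193789 0.12635237]
spine 0.96 [0.55378115 0.31776304 0.07978973]
```

View pics/s5c.png

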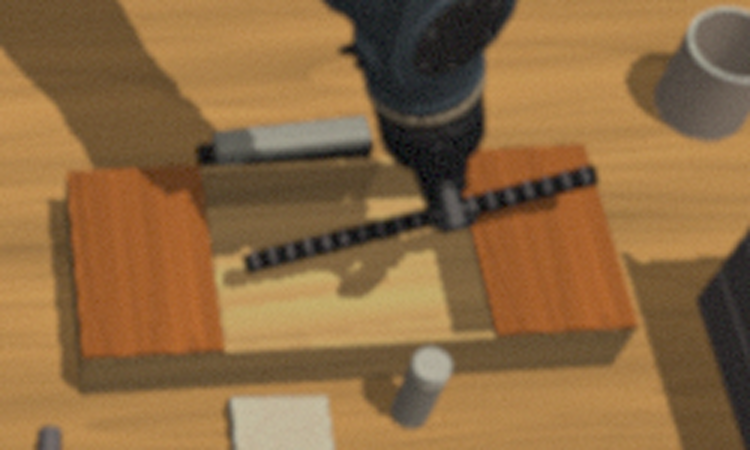

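The lower end, at about (250,262), is clear of the left cover. The upper end, at about (593,177), is above the right cover. Next I lift straight up.

Emit:
jog_arm(
  moves=[
    [[0.05,0,-0.18],[0,0,0]],
    [[0.11,0,-0.39],[0,0,0]],
    [[0.17,0,-0.59],[0,0,0]],
    [[0.23,0,-0.79],[0,0,0]],
    [[0.25,0,-0.88],[0,0,0]],
  ],
)

```text
clock: 15.88
tool_pos: [0.5529, 0.3339, 0.2058]
tcp_rot: [-0.102, 0.678, 0.722, 0.098]
ft_force: [1.5, 0.6, -1.0]
opening: 0.136
grasp_force: 59.0
```

Emit:
jog_arm(
  moves=[
    [[0,0,0],[0,0,0]],
    [[0,0,0],[0,0,0]],
    [[0,0,0],[0,0,0]],
    [[0,0,0],[0,0,0]],
    [[0,0,0],[0,0,0]],
  ],
)

```text
clock: 16.3
tool_pos: [0.5513, 0.3337, 0.201]
tcp_rot: [-0.103, 0.678, 0.722, 0.095]
ft_force: [-0.1, 0.3, -1.5]
opening: 0.139
grasp_force: 59.0
```

Emit:
jog_arm(
  moves=[
    [[0,0,0],[0,0,0]],
    [[0,0,0],[0,0,0]],
    [[0,0,0],[0,0,0]],
    [[0,0,0],[0,0,0]],
    [[0,0,0],[0,0,0]],
  ],
)

```text
clock: 16.72
tool_pos: [0.5518, 0.3341, 0.2024]
tcp_rot: [-0.103, 0.677, 0.722, 0.096]
ft_force: [-0.1, -0.6, -1.0]
opening: 0.137
grasp_force: 59.0
```

```bash
python3 - <<'E'
from sp import *
save("scene","s6");arm.grab_frame("top")
s=arm.sense();Q=rot();E=s["tool_pos"]-.16*Q.apply([1,0,0])+.0068*Q.apply([0,0,1])
print(s["tool_pos"],s["grasp_force"],s["ft_force"],"E",E,Q.as_matrix()[:,0],abs(s["qd"]).max())
for c in("scene","top"):
  for t in("spine_end1","handle_grip"):
    for r in arm.pinpoint(c,t)[:2]: print(c,t,r["score"],w(c,r["point"]))
E
```

```text
[0.55181391 0.3341103  0.20248453] 59.01631951332092 [ 0.08769864  0.58879623 -1.18847319] E [0.56148691 0.18267502 0.15129833] [-0.061209    0.95830851  0.27910261] 0.0011935965862951274
scene spine_end1 0.72 [0.55697917 0.1788043  0.15859418]
scene handle_grip 0.95 [ 0.57316644 -0.27828446  0.25830461]
scene handle_grip 0.17 [ 0.65579175 -0.28781364  0.09227503]
top spine_end1 0.82 [0.56339866 0.18207581 0.15607106]
top spine_end1 0.41 [ 7.19665918e-01 -2.47185322e-01  2.78889840e-04]
top handle_grip 0.6 [ 0.58080992 -0.27440216  0.26052067]
```

View pics/s6.png

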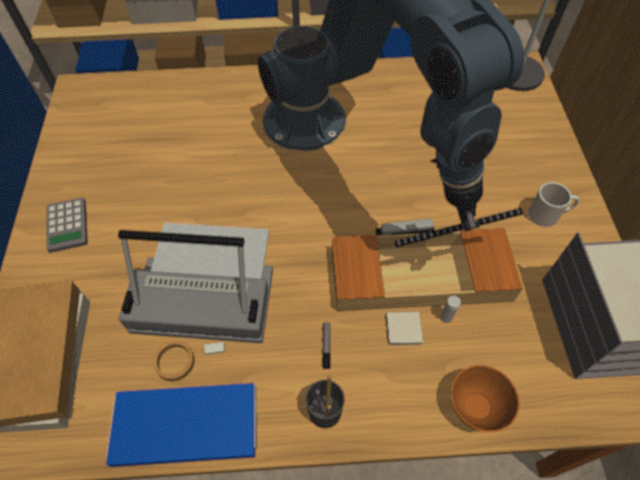

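The spine is held at about (397–522, 212–243), well above the box, and the handle is home.

```bash
python3 -c "
from workcell import arm
print(arm.hand_in())"
```

```text
the job is handed in; nothing more can be done
None
```

I pulled the punch handle fully down and eased it back home, then drew the spine out end first; it was held still, about 0.15 m or more above the desk, when I handed in at about 17 s. The hand-in gave no verdict.

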